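# Stack a flow cell in its sprung nest, pressing each plate flat

### The job

Stack two flow cell plates flat on the sprung bed of the nest: first the plate with two windows, then the plate with the two ports, ports up. After putting in each plate let go of it, then press it down until the bed reaches its stop, to feel that it lies flat, and let the bed spring back before adding the next. Leave the plain blank plate, the film roll, the tape and the marker where they are.

Things in the scene. Friction and masses are not known exactly. Their poses are not given: they have to be found in the camera images.
- blank_plate: Plain solid plate without windows or ports, not needed: aluminium, 60 (x) x 90 (y) x 10 mm (z), flat on the worktop; origin at the centre of its underside; a thin dark sealing cord runs round its top face; bystander.
- spacer_plate: Plate with two windows, the first: aluminium, 60 (x) x 90 (y) x 10 mm (z), flat on the worktop; origin at the centre of its underside; same after half a turn about z; grip by the long sides, 60 mm apart. Two windows, 36 (x) x 19 mm (y), centred at y = +-27.5 mm, leave a solid bar 36 mm wide across its middle, to press on. About 0.05 kg.
- port_plate: Plate with two ports, the second: aluminium, 60 (x) x 90 (y) x 10 mm (z), flat on the worktop; origin at the centre of its underside; same after half a turn about z; grip by the long sides, 60 mm apart. On its top stand two steel ports of 11 mm diameter, 13 mm high, 33 mm either side of the middle along y; its middle is bare and can be pressed. About 0.06 kg.
- nest: Fixed nest, foot 104 (x) x 126 (y) x 10 mm, origin at the centre of its underside. Four grey L-shaped corner guides, straight to 48 mm over the worktop, then flared to 59 mm, enclose a pocket 64 (x) x 94 mm (y) centred on the origin: 2 mm play each side of a plate. They reach 17 mm from the pocket's corners, leaving 60 mm free in each long side for fingers gripping across x.
- bed_top (a point): Centre of the upper face of the nest's bed, a grey slab 60 x 90 mm between the guides, on which the plates lie; 24 mm above the worktop when up, 19 mm when pressed; axes as the nest's. Each plate adds 10 mm of stack.
- bed (a joint): How far the bed is pressed down, 0 (up) to 0.005 m (at its stop). Springs hold it up under the plates' weight; it starts to move at about 3.5 N and reaches the stop at about 8.5 N, then rises by itself when let go. A plate hung on the guides drops when pressed: press again then. Press with about 12 N.
- film_roll: White roll of sealing film standing upright, 62 mm diameter, 50 mm high, origin at the centre of its underside; bystander.
- tape: Roll of labelling tape lying flat, 80 mm diameter, 13 mm high, origin at the centre of its underside; bystander.
- pen: Marker lying down, 136 mm long (its y), 11 mm thick, origin at the middle of its underside; bystander.
Mind the look-alikes: they are no part of the job. What is shaped like the port_plate but brown is not meant. What is shaped like the spacer_plate but red is not meant.

How it is judged (in metres and radians):
On the way, in this order (a step that is already met when the one before it is completed fails the run):
1. the plate with two windows rests in the nest, let go, the bed still up, the other plate not there yet (x of spacer_plate in the frame of bed_top between -0.01 and 0.01 m and y of spacer_plate in the frame of bed_top between -0.01 and 0.01 m and z of spacer_plate in the frame of bed_top between -0.0025 and 0.012 m and contact force between the fingers and spacer_plate below 0.3 N and value of joint bed below 0.0015 m and horizontal distance between port_plate and bed_top above 0.06 m), for 0.2 s.
2. the plate with two windows is pressed flat, the bed down more than 4 mm, before the other plate is added (x of spacer_plate in the frame of bed_top between -0.004 and 0.004 m and y of spacer_plate in the frame of bed_top between -0.004 and 0.004 m and z of spacer_plate in the frame of bed_top between -0.0025 and 0.0025 m and angle between spacer_plate's own z axis and vertical below 0.04 rad and angle between the y axis of spacer_plate and the y axis of bed_top, either way round below 0.12 rad and value of joint bed above 0.004 m and horizontal distance between port_plate and bed_top above 0.06 m), for 0.2 s.
3. the plate with two ports rests in the nest, let go, the bed still up, on the flat first plate (x of spacer_plate in the frame of bed_top between -0.004 and 0.004 m and y of spacer_plate in the frame of bed_top between -0.004 and 0.004 m and z of spacer_plate in the frame of bed_top between -0.0025 and 0.0025 m and angle between spacer_plate's own z axis and vertical below 0.04 rad and angle between the y axis of spacer_plate and the y axis of bed_top, either way round below 0.12 rad and x of port_plate in the frame of bed_top between -0.01 and 0.01 m and y of port_plate in the frame of bed_top between -0.01 and 0.01 m and z of port_plate in the frame of bed_top between 0.0075 and 0.022 m and contact force between the fingers and port_plate below 0.3 N and value of joint bed below 0.0015 m), for 0.2 s.
4. the plate with two ports is pressed flat, the bed down more than 4 mm (x of spacer_plate in the frame of bed_top between -0.004 and 0.004 m and y of spacer_plate in the frame of bed_top between -0.004 and 0.004 m and z of spacer_plate in the frame of bed_top between -0.0025 and 0.0025 m and angle between each of spacer_plate, port_plate's own z axis and vertical below 0.04 rad and angle between the y axis of each of spacer_plate, port_plate and the y axis of bed_top, either way round below 0.12 rad and x of port_plate in the frame of bed_top between -0.004 and 0.004 m and y of port_plate in the frame of bed_top between -0.004 and 0.004 m and z of port_plate in the frame of bed_top between 0.0075 and 0.0125 m and value of joint bed above 0.004 m), for 0.2 s.
At the end, for the whole second after the job is handed in: The windowed plate lies on the bed, the ported plate on it, each centred within 4 mm in x and y, within 2.5 mm of its height (0 and 10 mm over the bed), under 0.04 rad from level, top up, within 0.12 rad of the bed's length, at rest, let go; bed pressed under 1.5 mm (x of spacer_plate in the frame of bed_top between -0.004 and 0.004 m and y of spacer_plate in the frame of bed_top between -0.004 and 0.004 m and z of spacer_plate in the frame of bed_top between -0.0025 and 0.0025 m and angle between each of spacer_plate, port_plate's own z axis and vertical below 0.04 rad and angle between the y axis of each of spacer_plate, port_plate and the y axis of bed_top, either way round below 0.12 rad and contact force between the fingers and spacer_plate below 0.3 N and linear speed of each of spacer_plate, port_plate below 0.02 m/s and x of port_plate in the frame of bed_top between -0.004 and 0.004 m and y of port_plate in the frame of bed_top between -0.004 and 0.004 m and z of port_plate in the frame of bed_top between 0.0075 and 0.0125 m and contact force between the fingers and port_plate below 0.3 N and value of joint bed below 0.0015 m); the robot touches nothing.
It fails at once if the blank plate is moved more than 3 cm (distance of blank_plate from where it was at the start of the episode above 0.03 m).
It fails at once if the film roll is moved more than 3 cm (distance of film_roll from where it was at the start of the episode above 0.03 m).
It fails at once if the tape is moved more than 3 cm (distance of tape from where it was at the start of the episode above 0.03 m).
It fails at once if the marker is moved more than 3 cm (distance of pen from where it was at the start of the episode above 0.03 m).
It also fails if it takes over 64 s, if anything falls off the work surface, if the arm or the gripper's body presses on something with over 40 N, if the wrist force passes 120 N, or if a joint passes its speed limit or range.

### The arm

A 7-joint arm with a two-finger parallel gripper is mounted at the origin on a cart in front of the work surface, level with it; the furniture and walls round the work are solid. World frame = base frame: x ahead of the robot, y to its left, z up, the work surface at z = 0. Lengths are in m, angles in degrees, forces in N, time in s.
With the tool pointing down it reaches from about 0.4 to 0.75 m from the base axis. Payload 19.5 kg.
Tool frame: the origin (TCP) lies midway between the tips of the shut fingers; the grasp point (between the pads) lies 19 mm behind it; z points along the fingers, y is the line along which they close (so a half turn about z gives the same grasp; the last joint's range is limited). The gripper opens to 85 mm and grips with 20 to 120 N. Pads are 22 mm wide; open, the fingers measure 114 mm over their backs; the gripper's body (76 mm by 85 mm) begins 54 mm behind the grasp point. The pads swing forward as they close: fully open they stand 13 mm farther back than shut.
Start: joints at [-74.639, 40.479, -1.581, 85.061, 1.261, 54.483, -4.326], TCP at [0.175, 0.548, 0.231] pointing down, gripper open.
Joint ranges: [-155.06, 155.06], [-18.47, 123.98], [-90, 86.84], [0, 140.48], [-83.41, 263.41], [0, 116], [-161.91, 161.91]. Speed limits (degrees/s): [108.29, 108.29, 147.25, 147.25, 172.46, 172.46, 172.46].

### API

Orientations are given as [roll, pitch, yaw] about the fixed x, y, z axes, in that order (R = Rz(yaw) Ry(pitch) Rx(roll)).
In Python, from station import status, vision, robot, cut_out, mark_of gives the robot as it stands.
- The arm moves only by the shell command python3 -m inch 'ROWS' [FORCE]. ROWS is text: rows parted by semicolons, each of 7 numbers parted by spaces: the shift along the world's x, y, z in cm, then the turn, a rotation vector about the world's x, y, z in degrees, then the opening, from 0 (shut) to 1 (fully open). A call has 1 to 5 rows; each row shifts and turns the commanded pose from where the row before left it; what a row does not reach is not made up. A row lasts 1/12 s, in which the tool goes at most 41.7 mm and 7.16 degrees, less where a joint would pass 70% of its speed; a pose out of reach is approached as far as the arm can. A call with a gripper value outside its range is refused whole. The fingers move at their own pace and stop on an object; FORCE is the grip in N (left out, the last holds). Time passes only in rows, so rows that do not move let the fingers close. It gives the time, the measured TCP pose, the force, the opening and the grip force at its end, in the units of the state.
- status.observe(): the state, without advancing time (a new reading comes with each control period).
- vision.capture(name): name is "side" or "top"; returns the picture (400x640x3 uint8, blue, green, red); there is no depth.
- vision.camera_info(name): a dict with "fov_y" (degrees; the focal length in pixels is half the picture's height over the tangent of half this angle, whatever the lens; pixels are square), "cx", "cy" (the principal point, pixels), "extrinsics" (4x4, takes a point from camera to world coordinates). Camera axes: x right, y down, z forward; pixel columns grow to the right and rows downward; lengths in m; the calibration is good to about 2 mm. A picture is of the moment at which its call begins. camera_info takes no time and is no camera call.
- robot.hand_in(): hands the job in; it is judged then, once.
Trained networks look in the newest picture that a camera, given by its name, has taken for a name from the list of things; names that differ only in an ending like _2 or _b are one class to them, and where a whole thing is asked for, a point or a joint stands for the part that bears it (a point fixed in the world has none). Each returns a list of dicts, best first, with "conf" (0 to 1); they miss things now and then, are a little off and sometimes report something else, mostly with a low value. They report only what shows in the picture. A call takes as long as a camera call. They do not tell look-alikes from the thing itself.
- cut_out(camera, thing): "region" (400x640 bool, what is visible of it) and "bbox" ([centre column, centre row, width, height] in pixels, round what is visible of it).
- mark_of(camera, thing): "location" ([column, row] in pixels: a listed point, or the origin of a listed thing).
The state is a dict: "time": time; "joint_positions": joint angles; "joint_velocities": joint speeds; "joint_efforts": joint torques, N m; "eef_pos": TCP position; "eef_rot": TCP orientation; "contact_force": force on the tool from outside, world axes, zero at the start; "wrist_torque": the same for the moment, N m; "width": finger opening in m; "finger_force": force on a finger pad.
Only numpy, scipy, OpenCV 4.12 (cv2) and the standard library are available. Lean on these libraries where they do the work, as an engineer would, in place of code of your own. Each camera call takes 0.05 s, during which the arm holds its last target. There are 200 camera calls.

## Working session

There is one attempt and no reset: what is moved stays moved. The work goes in short steps, Python scripts to look and compute and a shell command to move; the robot and the scene stay as the last step left them, time stands still between calls to the robot, and variables do not carry over. Pictures are saved under pics/ and viewed, at most 10 in all, crops included, and the job is handed in when it is done.

```bash
mkdir -p pics; ls; cat > h.py <<'E'
import numpy as np, cv2
from station import status, vision, robot, cut_out, mark_of
def ray(cam,uv):
    c=vision.camera_info(cam); f=200/np.tan(np.radians(c["fov_y"]/2)); T=np.array(c["extrinsics"])
    d=T[:3,:3]@np.array([(uv[0]-c["cx"])/f,(uv[1]-c["cy"])/f,1]); return T[:3,3],d
def at(cam,uv,z):
    o,d=ray(cam,uv); return o+d*(z-o[2])/d[2]
def proj(cam,p):
    c=vision.camera_info(cam); f=200/np.tan(np.radians(c["fov_y"]/2)); T=np.array(c["extrinsics"])
    q=T[:3,:3].T@(np.array(p)-T[:3,3]); return [c["cx"]+f*q[0]/q[2],c["cy"]+f*q[1]/q[2]]
E
python3 - <<'E'
from h import *
s=status.observe(); print({k:np.round(s[k],3).tolist() for k in s if k not in("joint_velocities","joint_efforts")})
for c in("top","side"):
    cv2.imwrite(f"pics/{c}0.png",vision.capture(c)); i=vision.camera_info(c); print(c,i["fov_y"],i["cx"],i["cy"],np.round(i["extrinsics"],3).tolist())
    for t in("spacer_plate","port_plate","blank_plate","nest","bed_top"):
        print(t,[(round(r["conf"],2),np.round(r["location"]).tolist(),np.round(at(c,r["location"],.024 if t=="bed_top" else 0),3)[:2].tolist()) for r in mark_of(c,t)])
E
```

```text
pics
{'time': 0.0, 'joint_positions': [-74.641, 40.516, -1.583, 85.085, 1.261, 54.483, -4.327], 'eef_pos': [0.175, 0.547, 0.231], 'eef_rot': [-179.933, 0.002, 162.251], 'contact_force': [0.439, 0.293, -0.228], 'wrist_torque': [-0.039, 0.025, 0.021], 'finger_force': 0.0, 'width': 0.085}
top 50.13873538363735 316.19988781215403 198.0815446011148 [[-0.019, -0.997, 0.08, 0.456], [-1.0, 0.02, 0.013, 0.024], [-0.015, -0.08, -0.997, 1.049], [0.0, 0.0, 0.0, 1.0]]
spacer_plate [(0.92, [384.0, 265.0], [0.374, -0.123])]
port_plate [(0.78, [238.0, 163.0], [0.63, 0.23]), (0.69, [178.0, 198.0], [0.548, 0.379])]
blank_plate [(0.93, [244.0, 226.0], [0.475, 0.218])]
nest [(0.61, [374.0, 200.0], [0.533, -0.103])]
bed_top [(0.94, [369.0, 204.0], [0.52, -0.089]), (0.32, [415.0, 142.0], [0.669, -0.203])]
side 46.2095882380294 320.5577307022398 194.05522048877035 [[1.0, 0.001, 0.016, 0.518], [-0.012, -0.652, 0.758, -0.757], [0.011, -0.758, -0.652, 0.767], [0.0, 0.0, 0.0, 1.0]]
spacer_plate [(0.76, [288.0, 322.0], [0.47, -0.238]), (0.62, [246.0, 273.0], [0.378, -0.118])]
port_plate [(0.96, [353.0, 172.0], [0.625, 0.226]), (0.95, [323.0, 139.0], [0.548, 0.378])]
blank_plate [(0.56, [298.0, 174.0], [0.478, 0.218])]
nest [(0.57, [322.0, 265.0], [0.537, -0.097]), (0.2, [288.0, 321.0], [0.471, -0.236])]
bed_top [(0.91, [321.0, 256.0], [0.534, -0.092])]
```

View both.

View pics/top0.png

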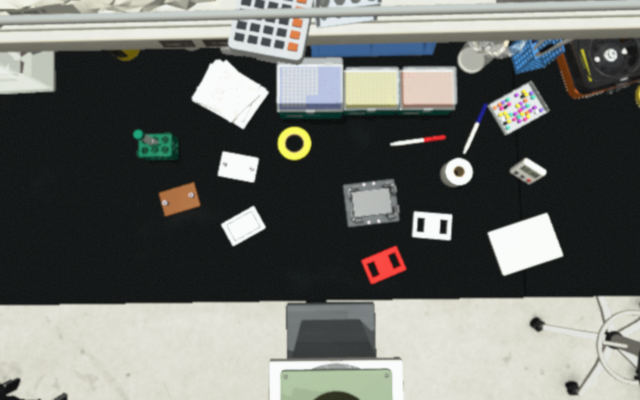

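View pics/side0.png

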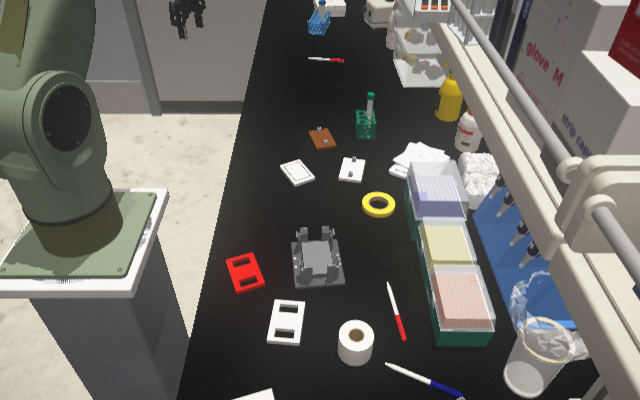

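```bash
python3 - <<'E'
from h import *
def crop(i,u,v,w,h): return cv2.resize(i[v-h//2:v+h//2,u-w//2:u+w//2],(400,300),interpolation=cv2.INTER_CUBIC)
t=cv2.imread("pics/top0.png"); s=cv2.imread("pics/side0.png")
cv2.imwrite("pics/crop1.png",np.vstack([np.hstack([crop(t,371,203,80,60),crop(s,319,258,100,76)]),np.hstack([crop(t,432,225,80,60),crop(t,238,166,80,60)])]))
E
```

```text
(no output)
```

View pics/crop1.png

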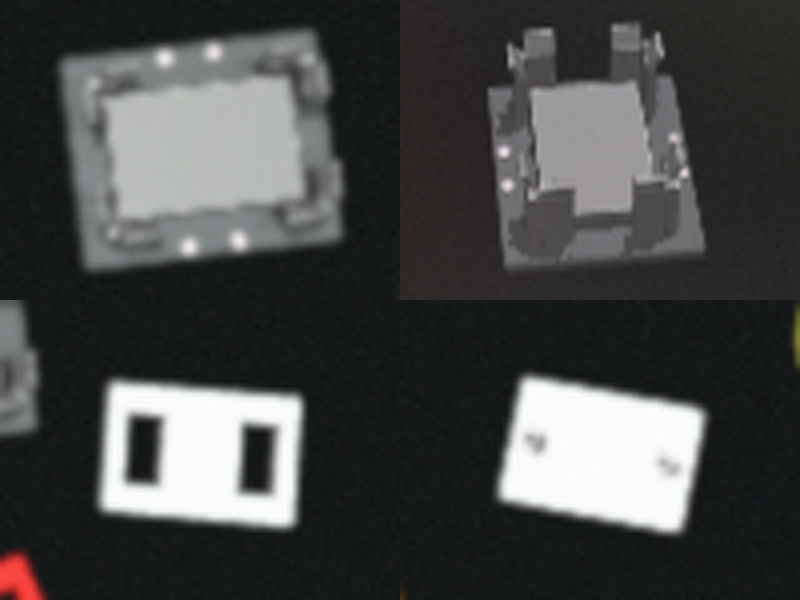

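Top picture: spacer candidates are white with two windows (432,225) and red look-alike (384,265). Port candidates are white with two ports (238,166) and brown (180,199); the blank with cord is at (243,226). The close crops confirm my choice of (432,225) and (238,166), with the nest at (371,203).

```bash
cat >> h.py <<'E'
from scipy.optimize import minimize
def boxpts(p,sx,sy,z0,z1):
    x,y,a=p; c,s=np.cos(a),np.sin(a)
    return np.array([[x+c*u*sx/2-s*v*sy/2,y+s*u*sx/2+c*v*sy/2,z] for z in(z0,z1) for u in(-1,1) for v in(-1,1)])
def render(cam,layers,win,S=8):
    x0,y0,w,h=win; m=np.zeros((h*S,w*S),np.float32)
    for pts,val in layers:
        q=np.array([proj(cam,p) for p in pts]); q=((q-[x0,y0]+.5)*S-.5)
        hull=cv2.convexHull(q.astype(np.float32))
        cv2.fillConvexPoly(m,np.round(hull*16).astype(np.int32),float(val),shift=4)
    return cv2.GaussianBlur(cv2.resize(m,(w,h),interpolation=cv2.INTER_AREA),(0,0),.5)
def fit(items,p0,mk):
    # items: (cam, grey float image, win)
    def cost(q):
        p=[q[0]/100,q[1]/100,q[2]/10]
        return sum(np.abs(render(c,mk(p,c),w)-g[w[1]:w[1]+w[3],w[0]:w[0]+w[2]]).mean() for c,g,w in items)
    q0=np.array([p0[0]*100,p0[1]*100,p0[2]*10])
    for d in(1.,.3):
        r=minimize(cost,q0,method="Nelder-Mead",options=dict(initial_simplex=q0+np.vstack([np.zeros(3),np.eye(3)*d]),xatol=5e-3,fatol=1e-6)); q0=r.x
    return np.round([q0[0]/100,q0[1]/100,np.degrees(q0[2]/10)],4),round(r.fun,3)
E
python3 - <<'E'
from h import *
G={c:cv2.imread(f"pics/{c}0.png").astype(np.float32).min(2) for c in("top","side")}
N={c:np.clip((G[c]-40)/180,0,1) for c in G}
def win(c,p,r):
    u,v=proj(c,p); return(int(u)-r,int(v)-r,2*r,2*r)
def plate(p,c):
    L=[(boxpts(p,.06,.09,0,.01),1)]
    return L
def spac(p,c):
    L=plate(p,c); x,y,a=p
    for s in(-1,1):
        q=(x-np.sin(a)*s*.0275,y+np.cos(a)*s*.0275,a); L.append((boxpts(q,.036,.019,.01,.01),0))
    return L
for n,p0,mk in(("spacer",(.47,-.237,-.05),spac),("port",(.627,.228,-.15),plate)):
    for cs in(["top"],["side"],["top","side"]): print(n,cs,fit([(c,N[c],win(c,(*p0[:2],0),26 if c=="top" else 27)) for c in cs],p0,mk))
for c in G:
    print(c,[round(float(G[c][int(v),int(u)])) for u,v in[proj(c,(.53,-.095,.024)),proj(c,(.53+.043,-.095,.01)),proj(c,(.53,-.095+.055,.01)),proj(c,(.53-.046,-.095,.01)),proj(c,(.53-.08,-.095,.01))]])
def nest(p,c):
    L=[(boxpts(p,.104,.126,0,.01),110)]
    if c=="side":
        x,y,a=p
        for s in(-1,1):
            for t in(-1,1):
                d=np.array([s*.0275,t*.0425]); R=np.array([[np.cos(a),-np.sin(a)],[np.sin(a),np.cos(a)]]); d=R@d
                L.append((boxpts((x+d[0],y+d[1],a),.021,.021,.01,.055),70))
    L.append((boxpts(p,.06,.09,.018,.024),170 if c=="top" else 140)); return L
for cs in(["top"],["side"],["top","side"]):
    print("nest",cs,fit([(c,G[c],win(c,(.53,-.095,.02),36)) for c in cs],(.53,-.095,.05),nest))
E
```

```text
Traceback (most recent call last):
  File "h.py", line 29, in fit
    r=minimize(cost,q0,method="Nelder-Mead",options=dict(initial_simplex=q0+np.vstack([np.zeros(3),np.eye(3)*d]),xatol=5e-3,fatol=1e-6)); q0=r.x
  File "h.py", line 26, in cost
    return sum(np.abs(render(c,mk(p,c),w)-g[w[1]:w[1]+w[3],w[0]:w[0]+w[2]]).mean() for c,g,w in items)
  File "h.py", line 26, in <genexpr>
    return sum(np.abs(render(c,mk(p,c),w)-g[w[1]:w[1]+w[3],w[0]:w[0]+w[2]]).mean() for c,g,w in items)
                      ~~~~~~^^^^^^^^^^^^^
  File "h.py", line 18, in render
    q=np.array([proj(cam,p) for p in pts]); q=((q-[x0,y0]+.5)*S-.5)
                ~~~~^^^^^^^
  File "h.py", line 9, in proj
    c=vision.camera_info(cam); f=200/np.tan(np.radians(c["fov_y"]/2)); T=np.array(c["extrinsics"])
ValueError: time passes only in moves, steps and waits
```

```bash
sed -i 's/vision.camera_info(cam)/CI(cam)/' h.py; sed -i '2a import functools\nCI=functools.lru_cache(None)(lambda c: vision.camera_info(c))' h.py
cat > fit0.py <<'E'
from h import *
G={c:cv2.imread(f"pics/{c}0.png").astype(np.float32).min(2) for c in("top","side")}
N={c:np.clip((G[c]-40)/180,0,1) for c in G}
def win(c,p,r):
    u,v=proj(c,p); return(int(u)-r,int(v)-r,2*r,2*r)
def plate(p,c): return [(boxpts(p,.06,.09,0,.01),1)]
def spac(p,c):
    L=plate(p,c); x,y,a=p
    for s in(-1,1):
        q=(x-np.sin(a)*s*.0275,y+np.cos(a)*s*.0275,a); L.append((boxpts(q,.036,.019,.01,.01),0))
    return L
def nest(p,c):
    L=[(boxpts(p,.104,.126,0,.01),110)]
    if c=="side":
        x,y,a=p
        for s in(-1,1):
            for t in(-1,1):
                d=np.array([s*.0275,t*.0425]); R=np.array([[np.cos(a),-np.sin(a)],[np.sin(a),np.cos(a)]]); d=R@d
                L.append((boxpts((x+d[0],y+d[1],a),.021,.021,.01,.055),70))
    L.append((boxpts(p,.06,.09,.018,.024),170 if c=="top" else 140)); return L
if __name__=="__main__":
    C=(["top"],["side"],["top","side"])
    for n,p0,mk in(("spacer",(.47,-.237,-.05),spac),("port",(.627,.228,-.15),plate)):
        for cs in C: print(n,cs,fit([(c,N[c],win(c,(*p0[:2],0),26 if c=="top" else 27)) for c in cs],p0,mk))
    for c in G:
        print(c,[round(float(G[c][int(v),int(u)])) for u,v in[proj(c,(.53,-.095,.024)),proj(c,(.53+.043,-.095,.01)),proj(c,(.53,-.095+.055,.01)),proj(c,(.53-.046,-.095,.01)),proj(c,(.53-.08,-.095,.01))]])
    for cs in C: print("nest",cs,fit([(c,G[c],win(c,(.53,-.095,.02),36)) for c in cs],(.53,-.095,.05),nest))
E
python3 fit0.py
```

```text
spacer ['top'] (array([ 0.4671, -0.2407, -6.6827]), np.float64(0.051))
spacer ['side'] (array([ 0.4671, -0.24  , -5.9077]), np.float64(0.058))
spacer ['top', 'side'] (array([ 0.4671, -0.2401, -5.9628]), np.float64(0.111))
port ['top'] (array([  0.6215,   0.2302, -11.7599]), np.float64(0.017))
port ['side'] (array([  0.6208,   0.2313, -11.339 ]), np.float64(0.053))
port ['top', 'side'] (array([  0.6208,   0.2304, -11.7252]), np.float64(0.071))
top [183, 125, 127, 128, 19]
side [154, 101, 155, 109, 36]
nest ['top'] (array([ 0.5258, -0.0944,  5.671 ]), np.float64(18.926))
nest ['side'] (array([ 0.5254, -0.0922,  5.8512]), np.float64(27.829))
nest ['top', 'side'] (array([ 0.5256, -0.0943,  5.7186]), np.float64(46.889))
```

```bash
python3 -m inch '2.75 -2.5 0 0 0 -6 1;2.75 -2.5 0 0 0 -6 1;2.75 -2.5 0 0 0 -6 1;2.75 -2.5 0 0 0 -6 1;2.75 -2.5 0 0 0 -6 1' 25
python3 -m inch '2.75 -2.5 0 0 0 -6 1;2.75 -2.5 0 0 0 -6 1;2.75 -2.5 0 0 0 -6 1;2.75 -2.5 0 0 0 -6 1;2.75 -2.5 0 0 0 -6 1'
python3 -m inch '0.1 -3.5 0 0 0 -3 1;0.1 -3.5 0 0 0 -3 1;0.1 -3.5 0 0 0 -3 1;0.1 -3.5 0 0 0 -3 1;0.1 -3.5 0 0 0 -3 1'
```

```text
time: 1.02
eef_pos: [0.3139, 0.4213, 0.2314]
eef_rot: [180.0, -0.0, 132.0]
contact_force: [1.0, 0.7, 1.0]
width: 0.0856
finger_force: 0.0
time: 1.43
eef_pos: [0.4514, 0.2962, 0.2314]
eef_rot: [180.0, -0.0, 102.0]
contact_force: [0.5, 0.7, -0.3]
width: 0.0851
finger_force: 0.0
time: 1.85
eef_pos: [0.455, 0.1211, 0.2314]
eef_rot: [180.0, -0.0, 87.1]
contact_force: [0.7, -0.5, 0.8]
width: 0.0854
finger_force: 0.0
```

```bash
python3 -m inch '0.12 -3.6 0 0 0 -0.7 1;0.12 -3.6 0 0 0 -0.7 1;0.12 -3.6 0 0 0 -0.7 1;0.12 -3.6 0 0 0 -0.7 1;0.12 -3.6 0 0 0 -0.5 1'
python3 -m inch '0.12 -3.6 0 0 0 0 1;0.12 -3.6 0 0 0 0 1;0.12 -3.6 0 0 0 0 1;0.12 -3.6 0 0 0 0 1;0.12 -3.7 0 0 0 0 1'
python3 -m inch '0 0 -4 0 0 0 1;0 0 -4 0 0 0 1;0 0 -4 0 0 0 1;0 0 -2 0 0 0 1;0 0 0 0 0 0 1'
python3 - <<'E'
from h import *
i=[vision.capture(c) for c in("top","side")]
r=lambda i,u,v:cv2.resize(i[v-45:v+45,u-60:u+60],(400,300),interpolation=cv2.INTER_CUBIC)
cv2.imwrite("pics/a.png",np.hstack([r(i[0],432,225),r(i[1],288,315)]))
E
```

```text
time: 2.27
eef_pos: [0.4611, -0.0591, 0.2314]
eef_rot: [180.0, -0.0, 83.9]
contact_force: [0.2, -0.2, 0.1]
width: 0.0853
finger_force: 0.0
time: 2.68
eef_pos: [0.4671, -0.2401, 0.2314]
eef_rot: [180.0, -0.0, 84.0]
contact_force: [0.8, 0.0, -0.3]
width: 0.0855
finger_force: 0.0
time: 3.1
eef_pos: [0.4657, -0.2377, 0.0878]
eef_rot: [-179.7, -0.1, 83.9]
contact_force: [-0.2, 0.9, -0.2]
width: 0.0855
finger_force: 0.0
```

View pics/a.png

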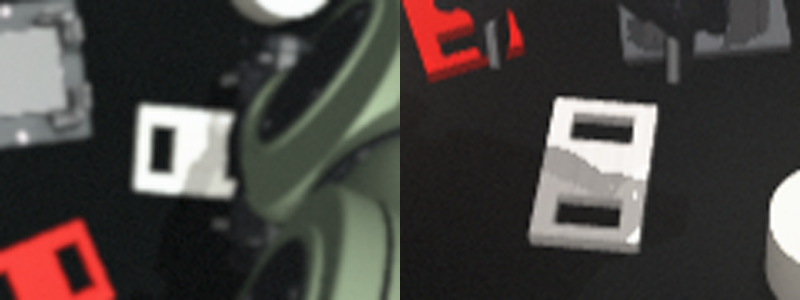

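The top view is partly hidden by the arm; the side view shows the fingers in line with the plate (plate in the middle of the crop, free of both). Descending.

```bash
python3 -m inch '0 0 -2 0 0 0 1;0 0 -2 0 0 0 1;0 0 -2 0 0 0 1;0 0 0 0 0 0 1;0 0 0 0 0 0 1'
python3 -m inch '0 0 -1 0 0 0 1;0 0 -1 0 0 0 1;0 0 -0.7 0 0 0 1;0 0 0 0 0 0 1;0 0 0 0 0 0 1'
```

```text
time: 3.62
eef_pos: [0.4678, -0.2386, 0.0327]
eef_rot: [180.0, 0.0, 84.0]
contact_force: [-0.7, -0.2, 1.1]
width: 0.085
finger_force: 0.0
time: 4.03
eef_pos: [0.4672, -0.2384, 0.0042]
eef_rot: [-180.0, -0.0, 83.9]
contact_force: [-0.9, 0.2, 0.9]
width: 0.0856
finger_force: 0.0
```

```bash
python3 -m inch '0 -0.15 -0.6 0 0 0 1;0 0 0 0 0 0 1;0 0 0 0 0 0 0.6;0 0 0 0 0 0 0.6;0 0 0 0 0 0 0.6' 25
python3 -m inch '0 0 0 0 0 0 0.6;0 0 0 0 0 0 0.6;0 0 0 0 0 0 0.6;0 0 0 0 0 0 0.6;0 0 0 0 0 0 0.6'
```

```text
time: 4.45
eef_pos: [0.4673, -0.2399, -0.0014]
eef_rot: [180.0, 0.0, 83.9]
contact_force: [-1.1, 0.5, 4.1]
width: 0.0589
finger_force: 26.0
time: 4.87
eef_pos: [0.4673, -0.2399, -0.0014]
eef_rot: [180.0, 0.0, 84.0]
contact_force: [-0.9, 0.4, 6.0]
width: 0.0593
finger_force: 26.5
```

```bash
python3 -m inch '0 0 2 0 0 0 0.5;0 0 3 0 0 0 0.5;0 0 3.5 0 0 0 0.5;0 0 3.5 0 0 0 0.5;0 0 2 0 0 0 0.5' 35
python3 -m inch '1 2.5 0 0 0 2.4 0.5;1 2.5 0 0 0 2.4 0.5;1 2.5 0 0 0 2.4 0.5;1 2.5 0 0 0 2.4 0.5;1 2.5 0 0 0 2.2 0.5'
python3 -m inch '0.8 2.1 0 0 0 0 0.5;0 0 0 0 0 0 0.5;0 0 0 0 0 0 0.5;0 0 0 0 0 0 0.5;0 0 0 0 0 0 0.5'
python3 - <<'E'
from h import *
i=[vision.capture(c) for c in("top","side")]
for c,k in zip(("top","side"),i): cv2.imwrite(f"pics/{c}1.png",k)
r=lambda i,u,v:cv2.resize(i[v-45:v+45,u-60:u+60],(400,300),interpolation=cv2.INTER_CUBIC)
cv2.imwrite("pics/b.png",np.hstack([r(i[0],380,203),r(i[1],321,220)]))
E
```

```text
time: 5.28
eef_pos: [0.4678, -0.2402, 0.1416]
eef_rot: [179.8, 0.1, 83.9]
contact_force: [0.1, -0.4, 1.4]
width: 0.0585
finger_force: 40.2
time: 5.7
eef_pos: [0.5176, -0.1136, 0.1384]
eef_rot: [180.0, 0.0, 95.9]
contact_force: [-0.1, -1.0, -1.0]
width: 0.0585
finger_force: 40.1
time: 6.12
eef_pos: [0.525, -0.0949, 0.1383]
eef_rot: [-180.0, 0.0, 95.7]
contact_force: [0.4, -0.8, -0.8]
width: 0.0589
finger_force: 40.2
```

View pics/b.png

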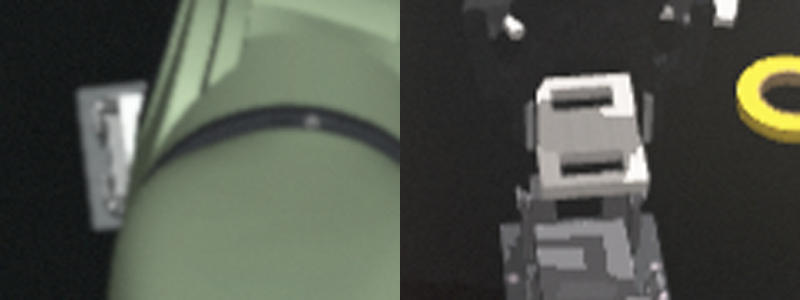

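```bash
python3 - <<'E'
from fit0 import *
g=cv2.imread("pics/side1.png").astype(np.float32).min(2); z=.1395
n=np.clip((g-60)/90,0,1)
def mk(p,c):
    L=[(boxpts(p,.06,.09,z,z+.01),1)]; x,y,a=p
    for s in(-1,1): L.append((boxpts((x-np.sin(a)*s*.0275,y+np.cos(a)*s*.0275,a),.036,.019,z+.01,z+.01),0.2))
    return L
u,v=proj("side",(.525,-.095,z)); w=(int(u)-22,int(v)-24,42,46)
print(w,fit([("side",n,w)],(.525,-.095,.1),mk))
E
```

```text
(294, 192, 42, 46) (array([ 0.525 , -0.0952,  5.3819]), np.float64(0.128))
```

```bash
python3 -m inch '0.05 0.1 -3 0 0 0 0.5;0 0 -3 0 0 0 0.5;0 0 -1.5 0 0 0 0.5;0 0 0 0 0 0 0.5;0 0 0 0 0 0 0.5'
python3 -m inch '0 0 -0.5 0 0 0 0.5;0 0 -0.5 0 0 0 0.5;0 0 -0.5 0 0 0 0.5;0 0 -0.3 0 0 0 0.5;0 0 0 0 0 0 0.5'
```

```text
time: 6.63
eef_pos: [0.5255, -0.0934, 0.0634]
eef_rot: [-179.9, -0.0, 95.7]
contact_force: [-0.0, -0.3, 0.3]
width: 0.0584
finger_force: 40.1
time: 7.05
eef_pos: [0.5256, -0.0929, 0.0448]
eef_rot: [-180.0, -0.0, 95.7]
contact_force: [0.1, 0.8, -0.2]
width: 0.0586
finger_force: 40.2
```

```bash
python3 -m inch '0 0 -0.5 0 0 0 0.5;0 0 -0.5 0 0 0 0.5;0 0 -0.5 0 0 0 0.5;0 0 -0.4 0 0 0 0.5;0 0 0 0 0 0 0.5'
python3 -m inch '0 0 0 0 0 0 0.5;0 0 0 0 0 0 0.5'
```

```text
time: 7.47
eef_pos: [0.5254, -0.0928, 0.0254]
eef_rot: [-179.9, -0.0, 95.7]
contact_force: [0.2, -0.1, -1.2]
width: 0.0587
finger_force: 40.2
time: 7.63
eef_pos: [0.5258, -0.0929, 0.0264]
eef_rot: [180.0, 0.0, 95.7]
contact_force: [0.0, -0.8, -0.5]
width: 0.0591
finger_force: 40.2
```

```bash
python3 -m inch '0 0 -0.3 0 0 0 0.5;0 0 0 0 0 0 0.5;0 0 0 0 0 0 1;0 0 0 0 0 0 1;0 0 0 0 0 0 1'
python3 -m inch '0 0 0 0 0 0 1;0 0 3 0 0 0 1;0 0 3 0 0 0 1;0 0 3 0 0 0 1;0 0 3 0 0 0 1'
```

```text
time: 8.05
eef_pos: [0.5259, -0.0929, 0.0234]
eef_rot: [180.0, 0.0, 95.7]
contact_force: [-0.2, 0.4, -0.4]
width: 0.0856
finger_force: 0.0
time: 8.47
eef_pos: [0.5255, -0.0929, 0.1447]
eef_rot: [-180.0, -0.0, 95.7]
contact_force: [0.8, 0.8, 0.9]
width: 0.0853
finger_force: 0.0
```

```bash
python3 -m inch '0 0 0 0 0 0 0;0 0 -2 0 0 0 0;0 0 -2 0 0 0 0;0 0 -2 0 0 0 0;0 0 0 0 0 0 0'
python3 -m inch '0 0 -1 0 0 0 0;0 0 -1 0 0 0 0;0 0 -1 0 0 0 0;0 0 -0.7 0 0 0 0;0 0 0 0 0 0 0'
python3 - <<'E'
from h import *
i=vision.capture("side")
cv2.imwrite("pics/c.png",cv2.resize(i[195:300,250:390],(800,600),interpolation=cv2.INTER_CUBIC))
E
```

```text
time: 8.88
eef_pos: [0.5245, -0.0926, 0.0806]
eef_rot: [-179.8, -0.1, 95.7]
contact_force: [-1.2, -0.8, -0.1]
width: 0.0257
finger_force: 0.0
time: 9.3
eef_pos: [0.5253, -0.0928, 0.045]
eef_rot: [-179.9, -0.0, 95.7]
contact_force: [1.3, -0.0, -0.7]
width: -0.0001
finger_force: 0.0
```

View pics/c.png

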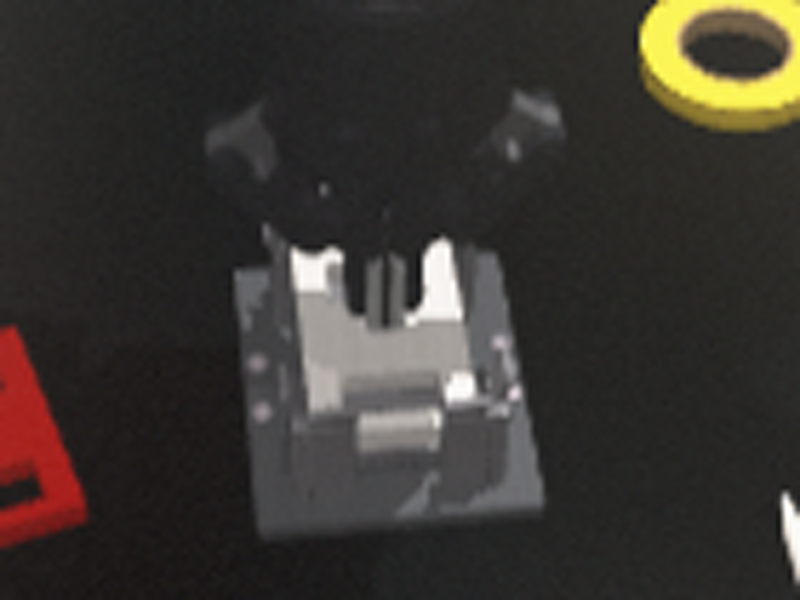

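The plate sits between the guides, with the shut fingers over its middle bar (crop 385,320). Press.

```bash
python3 -m inch '0 0 -0.5 0 0 0 0;0 0 -0.4 0 0 0 0;0 0 -0.2 0 0 0 0;0 0 -0.2 0 0 0 0;0 0 0 0 0 0 0'
python3 -m inch '0 0 -0.1 0 0 0 0;0 0 -0.1 0 0 0 0;0 0 0 0 0 0 0'
```

```text
time: 9.77
eef_pos: [0.5258, -0.0929, 0.0331]
eef_rot: [-180.0, -0.0, 95.7]
contact_force: [-0.3, -0.2, 3.4]
width: 0.0003
finger_force: 1.5
time: 10.02
eef_pos: [0.5258, -0.0929, 0.0313]
eef_rot: [-180.0, -0.0, 95.8]
contact_force: [-0.8, 0.3, 4.7]
width: 0.0001
finger_force: 2.4
```

```bash
python3 -m inch '0 0 -0.1 0 0 0 0;0 0 -0.1 0 0 0 0;0 0 -0.05 0 0 0 0;0 0 0 0 0 0 0'
python3 -m inch '0 0 -0.05 0 0 0 0;0 0 0 0 0 0 0'
```

```text
time: 10.35
eef_pos: [0.5258, -0.0929, 0.029]
eef_rot: [180.0, -0.0, 95.7]
contact_force: [-3.0, 0.4, 8.2]
width: 0.0001
finger_force: 4.0
time: 10.52
eef_pos: [0.5259, -0.0929, 0.029]
eef_rot: [180.0, -0.0, 95.7]
contact_force: [-3.9, 2.1, 18.2]
width: 0.0002
finger_force: 8.9
```

```bash
python3 -m inch '0 0 0 0 0 0 0;0 0 0 0 0 0 0;0 0 0 0 0 0 0;0 0 0 0 0 0 0;0 0 0.5 0 0 0 0'
python3 -m inch '0 0 1 0 0 0 0;0 0 3 0 0 0 0;0 0 4 0 0 0 0;0 0 4 0 0 0 0;0 0 2.5 0 0 0 0'
python3 -m inch '0.95 3.25 0 0 0 -1.75 1;0.95 3.25 0 0 0 -1.75 1;0.95 3.25 0 0 0 -1.75 1;0.95 3.25 0 0 0 -1.75 1;0.95 3.25 0 0 0 -1.75 1'
python3 -m inch '0.95 3.25 0 0 0 -1.75 1;0.95 3.25 0 0 0 -1.75 1;0.95 3.25 0 0 0 -1.75 1;0.95 3.25 0 0 0 -1.75 1;0.95 3.1 0 0 0 -1.75 1'
```

```text
time: 10.93
eef_pos: [0.5258, -0.0929, 0.0332]
eef_rot: [-180.0, -0.0, 95.8]
contact_force: [-0.7, 0.3, 1.9]
width: 0.0
finger_force: 1.3
time: 11.35
eef_pos: [0.5262, -0.0932, 0.1823]
eef_rot: [179.8, 0.1, 95.7]
contact_force: [0.2, -0.1, 0.6]
width: 0.0001
finger_force: 0.0
time: 11.77
eef_pos: [0.5734, 0.0714, 0.1789]
eef_rot: [180.0, -0.0, 86.9]
contact_force: [0.8, 0.3, -0.4]
width: 0.0606
finger_force: 0.0
time: 12.18
eef_pos: [0.6207, 0.2327, 0.1789]
eef_rot: [-180.0, -0.0, 78.2]
contact_force: [-0.4, -0.1, -1.0]
width: 0.0856
finger_force: 0.0
```

```bash
python3 - <<'E'
from fit0 import *
i=vision.capture("top"); cv2.imwrite("pics/top2.png",i); s=vision.capture("side"); cv2.imwrite("pics/side2.png",s)
g=i.astype(np.float32).min(2)
print(np.round(status.observe()["eef_pos"],4))
z=.024
n=np.clip((g-150)/80,0,1)
def mk(p,c):
    L=[(boxpts(p,.06,.09,z,z+.01),1)]; x,y,a=p
    for t in(-1,1): L.append((boxpts((x-np.sin(a)*t*.0275,y+np.cos(a)*t*.0275,a),.036,.019,z+.01,z+.01),0))
    return L
u,v=proj("top",(.5256,-.0943,z)); w=(int(u)-24,int(v)-20,48,40)
print(fit([("top",n,w)],(.5256,-.0943,.1),mk))
f=lambda i,u,v:cv2.resize(i[v-45:v+45,u-60:u+60],(400,300),interpolation=cv2.INTER_CUBIC)
cv2.imwrite("pics/d.png",np.hstack([f(i,371,203),f(s,330,215)]))
E
```

```text
[0.6203 0.2363 0.1778]
(array([ 0.5256, -0.0934,  5.6936]), np.float64(0.101))
```

View pics/d.png

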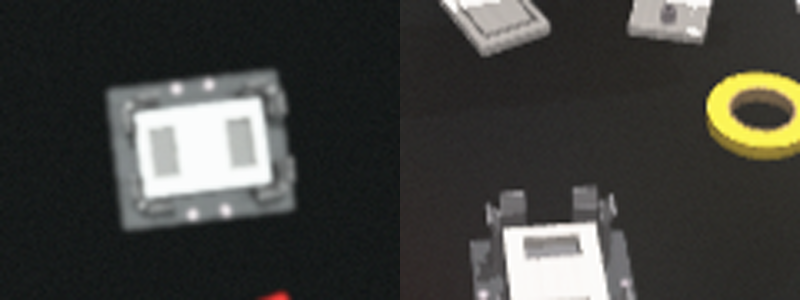

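The windowed plate lies square and centred in the nest (top crop 205,148); the ported plate is untouched. Now the ported plate.

```bash
python3 -m inch '0 0 -4 0 0 0 1;0 0 -4 0 0 0 1;0 0 -4 0 0 0 1;0 0 -2 0 0 0 1;0 0 0 0 0 0 1'
python3 -m inch '0 0 -1 0 0 0 1;0 0 -1 0 0 0 1;0 0 -1 0 0 0 1;0 0 0 0 0 0 1;0 0 0 0 0 0 1'
```

```text
time: 12.7
eef_pos: [0.6186, 0.2298, 0.0343]
eef_rot: [-179.7, 0.2, 78.2]
contact_force: [-0.0, 0.0, -0.5]
width: 0.085
finger_force: 0.0
time: 13.12
eef_pos: [0.6208, 0.2306, 0.0084]
eef_rot: [-180.0, 0.0, 78.2]
contact_force: [0.1, -1.3, 0.5]
width: 0.0854
finger_force: 0.0
```

```bash
python3 -m inch '0 0 -0.6 0 0 0 1;0 0 -0.35 0 0 0 1;0 0 0 0 0 0 1;0 0 0 0 0 0 0.5;0 0 0 0 0 0 0.5' 25
python3 -m inch '0 0 0 0 0 0 0.5;0 0 0 0 0 0 0.5;0 0 0 0 0 0 0.5;0 0 0 0 0 0 0.5;0 0 0 0 0 0 0.5' 35
```

```text
time: 13.53
eef_pos: [0.6209, 0.2306, -0.001]
eef_rot: [180.0, -0.0, 78.2]
contact_force: [0.1, 0.4, 0.8]
width: 0.064
finger_force: 0.0
time: 13.95
eef_pos: [0.6209, 0.2306, -0.0007]
eef_rot: [180.0, -0.0, 78.2]
contact_force: [-1.8, -0.2, 5.7]
width: 0.0585
finger_force: 37.3
```

```bash
python3 -m inch '0 0 2 0 0 0 0.5;0 0 3 0 0 0 0.5;0 0 3.5 0 0 0 0.5;0 0 3.5 0 0 0 0.5;0 0 2 0 0 0 0.5'
python3 -m inch '-0.95 -3.25 0 0 0 1.75 0.5;-0.95 -3.25 0 0 0 1.75 0.5;-0.95 -3.25 0 0 0 1.75 0.5;-0.95 -3.25 0 0 0 1.75 0.5;-0.95 -3.25 0 0 0 1.75 0.5'
python3 -m inch '-0.95 -3.25 0 0 0 1.75 0.5;-0.95 -3.25 0 0 0 1.75 0.5;-0.95 -3.25 0 0 0 1.75 0.5;-0.95 -3.25 0 0 0 1.75 0.5;-0.95 -3.1 0 0 0 1.75 0.5'
python3 -m inch '0 0 0 0 0 0 0.5;0 0 0 0 0 0 0.5;0 0 0 0 0 0 0.5;0 0 0 0 0 0 0.5'
python3 - <<'E'
from fit0 import *
s=vision.capture("side"); cv2.imwrite("pics/side3.png",s)
g=s.astype(np.float32).min(2); z=.139; n=np.clip((g-60)/90,0,1)
def mk(p,c): return [(boxpts(p,.06,.09,z,z+.01),1)]
u,v=proj("side",(.525,-.095,z)); w=(int(u)-22,int(v)-24,42,46)
print(fit([("side",n,w)],(.525,-.095,.1),mk))
cv2.imwrite("pics/e.png",cv2.resize(s[170:290,240:400],(640,480),interpolation=cv2.INTER_CUBIC))
E
```

```text
time: 14.37
eef_pos: [0.6217, 0.2307, 0.1428]
eef_rot: [179.8, -0.1, 78.2]
contact_force: [0.9, -0.1, -0.6]
width: 0.0584
finger_force: 38.4
time: 14.78
eef_pos: [0.5726, 0.0668, 0.1392]
eef_rot: [180.0, -0.0, 87.1]
contact_force: [1.6, -0.6, -1.2]
width: 0.059
finger_force: 38.3
time: 15.2
eef_pos: [0.5252, -0.0946, 0.1391]
eef_rot: [180.0, 0.0, 95.8]
contact_force: [1.7, -0.4, -0.7]
width: 0.0583
finger_force: 38.3
time: 15.53
eef_pos: [0.5261, -0.0918, 0.1388]
eef_rot: [180.0, -0.0, 95.8]
contact_force: [0.6, 0.2, -1.2]
width: 0.0587
finger_force: 38.3
(array([ 0.526 , -0.0918,  4.9182]), np.float64(0.094))
```

View pics/e.png

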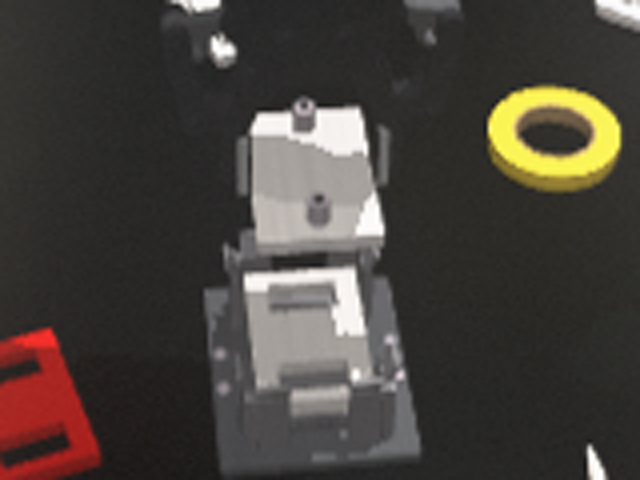

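Ported plate held level, ports up (crop 305,115 and 318,205), above the nest with the windowed plate flat in it.

```bash
python3 -m inch '0 -0.15 -3 0 0 0 0.5;0 0 -3 0 0 0 0.5;0 0 -1.6 0 0 0 0.5;0 0 0 0 0 0 0.5;0 0 0 0 0 0 0.5'
python3 -m inch '0 0 -0.5 0 0 0 0.5;0 0 -0.5 0 0 0 0.5;0 0 -0.5 0 0 0 0.5;0 0 0 0 0 0 0.5;0 0 0 0 0 0 0.5'
python3 -m inch '0 0 -0.5 0 0 0 0.5;0 0 -0.4 0 0 0 0.5;0 0 -0.2 0 0 0 0.5;0 0 0 0 0 0 0.5;0 0 0 0 0 0 0.5'
```

```text
time: 16.0
eef_pos: [0.5258, -0.0938, 0.0628]
eef_rot: [-179.9, -0.0, 95.8]
contact_force: [0.4, -0.4, 0.4]
width: 0.0587
finger_force: 38.3
time: 16.42
eef_pos: [0.5258, -0.0944, 0.0478]
eef_rot: [-180.0, -0.0, 95.7]
contact_force: [0.2, -0.1, 0.1]
width: 0.0586
finger_force: 38.3
time: 16.83
eef_pos: [0.5257, -0.0944, 0.0367]
eef_rot: [-180.0, -0.0, 95.7]
contact_force: [0.4, -0.0, 0.3]
width: 0.0585
finger_force: 38.3
```

```bash
python3 -m inch '0 0.1 -0.2 0 0 0 0.5;0 0 0 0 0 0 0.5;0 0 0 0 0 0 1;0 0 0 0 0 0 1;0 0 0 0 0 0 1'
python3 -m inch '0 0 0 0 0 0 1;0 0 2 0 0 0 1;0 0 3 0 0 0 1;0 0 3 0 0 0 1;0 0 0 0 0 0 1'
python3 -m inch '0 0 0 0 0 0 0;0 0 0 0 0 0 0;0 0 0 0 0 0 0;0 0 -3 0 0 0 0;0 0 -2 0 0 0 0'
python3 - <<'E'
from h import *
i=vision.capture("side")
cv2.imwrite("pics/f.png",cv2.resize(i[195:300,250:390],(640,480),interpolation=cv2.INTER_CUBIC))
E
```

```text
time: 17.25
eef_pos: [0.5258, -0.0934, 0.0349]
eef_rot: [180.0, 0.0, 95.8]
contact_force: [-0.2, -0.1, -0.9]
width: 0.0854
finger_force: 0.0
time: 17.67
eef_pos: [0.5274, -0.0938, 0.1193]
eef_rot: [179.7, 0.1, 95.7]
contact_force: [0.3, -0.1, 0.7]
width: 0.0853
finger_force: 0.0
time: 18.08
eef_pos: [0.5255, -0.0933, 0.063]
eef_rot: [-180.0, -0.0, 95.8]
contact_force: [0.0, 0.2, -1.5]
width: 0.0253
finger_force: 0.0
```

View pics/f.png

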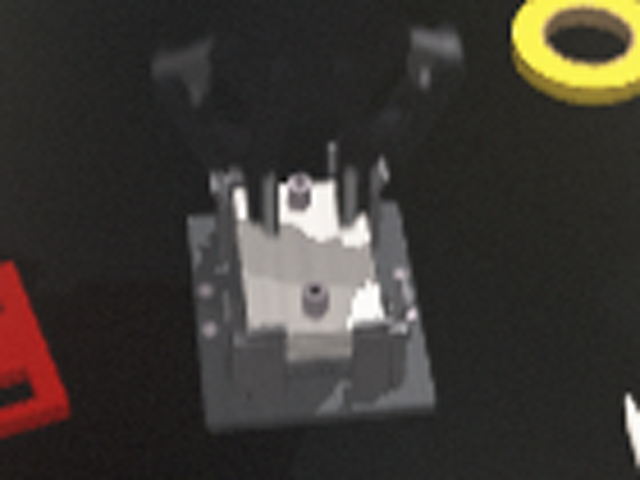

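The ported plate lies in the nest, let go (crop 305,260); the fingers are still closing above it. Shut, then press.

```bash
python3 -m inch '0 0 0 0 0 0 0;0 0 0 0 0 0 0;0 0 0 0 0 0 0;0 0 -0.8 0 0 0 0;0 0 -0.6 0 0 0 0'
python3 -m inch '0 0 -0.3 0 0 0 0;0 0 -0.2 0 0 0 0;0 0 -0.2 0 0 0 0;0 0 -0.1 0 0 0 0;0 0 0 0 0 0 0'
```

```text
time: 18.55
eef_pos: [0.5262, -0.0934, 0.0509]
eef_rot: [179.9, 0.0, 95.8]
contact_force: [0.1, 1.0, -0.5]
width: 0.0004
finger_force: 0.0
time: 18.97
eef_pos: [0.5257, -0.0934, 0.0427]
eef_rot: [-180.0, -0.0, 95.7]
contact_force: [-1.0, 0.3, 3.7]
width: -0.0002
finger_force: 1.5
```

```bash
python3 -m inch '0 0 -0.15 0 0 0 0;0 0 -0.15 0 0 0 0;0 0 -0.05 0 0 0 0;0 0 0 0 0 0 0'
python3 -m inch '0 0 -0.05 0 0 0 0;0 0 0 0 0 0 0'
```

```text
time: 19.3
eef_pos: [0.5258, -0.0934, 0.0393]
eef_rot: [-180.0, 0.0, 95.7]
contact_force: [-2.1, 0.2, 6.3]
width: 0.0006
finger_force: 3.2
time: 19.47
eef_pos: [0.5258, -0.0934, 0.039]
eef_rot: [180.0, -0.0, 95.7]
contact_force: [-2.8, 1.1, 9.4]
width: 0.0003
finger_force: 4.6
```

```bash
python3 -m inch '0 0 -0.03 0 0 0 0;0 0 0 0 0 0 0;0 0 0 0 0 0 0;0 0 0 0 0 0 0;0 0 0 0 0 0 0'
python3 -m inch '0 0 0.5 0 0 0 0;0 0 1 0 0 0 0;0 0 3 0 0 0 0;0 0 4 0 0 0 0;0 0 4 0 0 0 0'
python3 -m inch '0 3.5 0 0 0 0 0;0 3.5 0 0 0 0 0;0 3.5 0 0 0 0 0;0 3.5 0 0 0 0 0;0 3.5 0 0 0 0 0'
python3 -m inch '0 3.5 0 0 0 0 0;0 3.5 0 0 0 0 0;0 3.5 0 0 0 0 0;0 0 0 0 0 0 0;0 0 0 0 0 0 0'
python3 - <<'E'
from fit0 import *
i=vision.capture("top"); s=vision.capture("side"); z=.034
for c,k in(("top",i),("side",s)):
    n=np.clip((k.astype(np.float32).min(2)-140)/80,0,1); u,v=proj(c,(.5256,-.0943,z)); w=(int(u)-24,int(v)-20,48,40)
    if c=="top": print(c,fit([(c,n,w)],(.5256,-.0943,.1),lambda p,c:[(boxpts(p,.06,.09,z,z+.01),1)]))
f=lambda i,u,v:cv2.resize(i[v-45:v+45,u-60:u+60],(400,300),interpolation=cv2.INTER_CUBIC)
cv2.imwrite("pics/g.png",np.hstack([f(i,371,203),f(s,320,255)]))
E
```

```text
time: 19.88
eef_pos: [0.5258, -0.0934, 0.039]
eef_rot: [180.0, 0.0, 95.7]
contact_force: [-3.9, 1.5, 15.8]
width: 0.0002
finger_force: 7.7
time: 20.3
eef_pos: [0.5252, -0.0934, 0.1652]
eef_rot: [-179.9, -0.0, 95.7]
contact_force: [1.9, 0.6, 0.5]
width: -0.0003
finger_force: 0.0
time: 20.72
eef_pos: [0.5256, 0.0833, 0.1641]
eef_rot: [180.0, -0.0, 95.7]
contact_force: [0.4, 0.3, -0.5]
width: -0.0002
finger_force: 0.0
time: 21.13
eef_pos: [0.5254, 0.1883, 0.1637]
eef_rot: [180.0, -0.0, 95.9]
contact_force: [-0.2, -2.2, 0.1]
width: 0.0004
finger_force: 0.0
top (array([ 0.5259, -0.0941,  5.6475]), np.float64(0.039))
```

View pics/g.png

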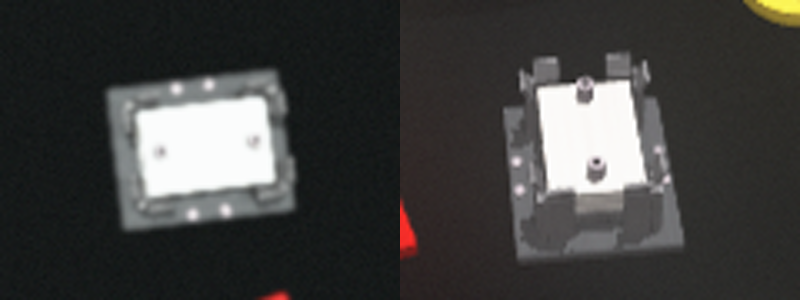

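The ported plate lies flat and centred on the stack, ports up (top crop 160,152 and 253,141), and the arm is clear.

```bash
python3 -c "
from station import robot
print(robot.hand_in())"
```

```text
the job is handed in; nothing more can be done
None
```

The job is handed in at about 21 s of the 64 s allowed: both plates are stacked flat in the nest (windowed plate below, ported plate on top, ports up), each let go and pressed to the bed's stop, though no verdict was returned.

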